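# Find the gap that grips the feeler blade

## Robot

A 6-joint arm with a two-finger parallel gripper is mounted at the origin on the work surface. World frame = base frame: x ahead of the robot, y to its left, z up, the work surface at z = 0. Lengths are in mm, angles in rad, forces in N, time in s.
With the tool pointing down it reaches from about 400 to 825 mm from the base axis. Payload 7 kg.
Tool frame: the origin (TCP) lies at the very end of the fingers, on their centre line; the grasp point (between the pads) lies bot.grasp_offset behind it (bot.grasp_offset is the distance from the TCP to the grasp point, in mm); z points along the fingers, y is the line along which they close (so a half turn about z gives the same grasp; the last joint's range is limited). The gripper opens to 88 mm and grips with 3 to 60 N. Pads are 19 mm wide; open, the fingers measure 130 mm over their backs; the gripper's body (78 mm by 193 mm) begins 47 mm behind the grasp point.
Start: joints at [-0.962, 0.359, 0.012, 0, -1.224, -0.288], TCP at [212.818, -640.55, 226.561] pointing down, gripper open.
Joint ranges: [-3.07, 3.07], [-1.43, 2.12], [-1.02, 1.25], [-3.03, 1.67], [-3.05, -0], [-3.03, 3.03]. Speed limits (rad/s): [2.39, 2.39, 3.01, 3.14, 3.14, 3.14].

## Interface

Orientations are given as a unit quaternion [w, x, y, z].
In Python, from station import bot, kinematics, monitor, viewer, close_job gives the robot as it stands. Calls block until the motion is done:
- bot.move_ptp(position, orientation): joint-space move of the TCP to a pose.
- bot.move_straight(position, rot=None, speed=150): straight line of the TCP; rot=None keeps the orientation; speed is the mean speed in mm/s.
- bot.goto_joints(angles): joint-space move.
- bot.release() and bot.close(f_grip=None): open the fingers fully, or close them until they stop; f_grip is the grip in N (None keeps the last).
- bot.wait(seconds).
- kinematics.inverse_kinematics(position, orientation): joint angles nearest the present ones, or None.
- monitor.get_obs(): the state.
- viewer.grab_frame(name): name is "scene" or "top" or "wrist"; returns the picture (400x640x3 uint8, red, green, blue); there is no depth.
- viewer.calibration(name): a dict with "vertical_fov" (degrees; the focal length in pixels is half the picture's height over the tangent of half this angle, whatever the lens; pixels are square), "cx", "cy" (the principal point, pixels), "R" (3x3) and "t" (3): a world point X has camera coordinates R X + t. Camera axes: x right, y down, z forward; pixel columns grow to the right and rows downward; lengths in mm; the calibration is good to about 2 mm. A picture is of the moment at which its call begins: read the wrist's pose just before it. calibration takes no time and is no camera call; for the wrist camera it gives the pose at the moment of the call.
A pose or a line that the arm cannot do raises bot.IKError and nothing moves.
- close_job(): hands the job in; it is judged then, once.
The state is a dict: "clock": time; "joint_positions": joint angles; "dq": joint speeds; "effort": joint torques, N m; "ee_pos": TCP position; "eef_rot": TCP orientation; "contact_force": force on the tool from outside, world axes, zero at the start; "ft_torque": the same for the moment, N m; "finger_gap": opening from 0.0 (shut) to 1.0 (fully open); "grip_force": force on a finger pad.
Only numpy, scipy, OpenCV 4.12 (cv2) and the standard library are available. Lean on these libraries where they do the work, as an engineer would, in place of code of your own. Each camera call takes 0.05 s, during which the arm holds its last target. There are 200 camera calls.

## Task

Take the feeler blade by its wooden handle out of its stand and try it, steel down, in the three gaps on top of the lathe's gib block; they look alike, but inside one is too tight and stops the blade early, one is slack and does not hold it at all, and one is set right and grips it with a light, steady drag. Find the right one by feel and leave the blade standing upright in it, let go, with about two thirds of its steel (40 mm of 60) inside and held by that gap alone. Never let the blade drop or slide in up to its brass collar in the block, and leave the other things on the bench where they are.

Things in the scene. Friction and masses are not known exactly. Their poses are not given: they have to be found in the camera images.
- feeler: Feeler blade, about 65 g, standing steel down in its stand. Origin: centre of its lower end (tip); z up to the handle, x across the width, y through the thickness. Steel 60 mm long (z 0-60), 24 wide, 4 thick, last 4 mm at the tip thinned to 20 by 2.4 mm. Above it a brass collar 44 (x) by 20 (y) mm, z 60-64.
- feeler_handle (a point): Middle of the feeler's flat dark wooden handle, on its axis 86 mm above the tip; axes as the feeler's. Handle 34 (x) by 14 (y) by 44 mm (z 64-108 above the tip). Grip it across its 14 mm thickness (fingers closing along y).
- blade_stand: Wooden stand, fixed. Origin: centre of its underside, z up. Foot 100 (x) by 80 (y) by 6 mm, block 70 by 53 mm, top at z 66 mm. A slot in the middle, 32 (x) by 9 mm (y), goes down to z 6 mm; the blade hangs in it by its collar, handle clear above. Lift the blade straight up by at least 65 mm to free it.
- gib_block: Grey gib block of a small lathe, fixed. Origin: centre of underside, z up. Foot 130 (x) by 270 (y) by 12 mm, block 66 (x) by 200 mm (y), flat top at z 80 mm, handwheel at its +y end (82 mm across, y 141-151, top z 86). Three parallel gaps at y = -62, 0, 62 mm, open at the top: 34 mm long (x), 7 wide (y), 68 deep, long lips rounded 4 mm. Which gap is tight, slack or right changes each time.
- gap_right (a point): Mouth centre of the gap at y = -62 mm of the block, in the plane of its top; axes as the block's. In each of the three gaps the first 6 mm of depth are free; then a sloping gib shoe on the +y side narrows the way to 1.5 mm between 18 and 34 mm depth. The blade goes straight down, its x along the block's x (either way round).
- gap_middle (a point): Mouth centre of the gap at y = 0 of the block, else as gap_right. Feel of the rightly set gap: its shoe is sprung (5-6 N sideways); pushing the blade in takes about 4-8 N upward (under 15 N with the side push) between 12 and 24 mm depth, then drags evenly with about 1-4 N; from 30 mm depth on it holds the blade by itself.
- gap_left (a point): Mouth centre of the gap at y = +62 mm of the block, else as gap_right. Feel of the slack gap: under 1 N all the way (besides sensor noise), and a released blade drops to its collar. Feel of the tight gap: the shoe is rigid; from 12 mm depth the force climbs past 20 N and the blade stops dead at 14-20 mm depth, never past 27 mm.
- bell: Bystander: dark turned wooden bell standing on its wide end, 72 mm across at the foot, 26 mm at the top, 100 mm high. Origin at the centre of its foot.
- billet: Bystander: wooden billet lying flat, 160 by 30 by 30 mm, long along its x. Origin at the centre of its underside.
- tin: Bystander: round metal tin standing upright, 68 mm across, 50 mm high. Origin at the centre of its foot.
- gouge: Bystander: small hand tool with a light wooden handle (26 mm thick, at -x) and a thin steel shank (at +x), lying on the bench along its x, 200 mm long. Origin under its middle.
Things that resemble listed ones, but are neither listed nor needed, are in the scene too. Leave any blue look-alike of the blade_stand alone. Of the things that look like the feeler, the larger one is meant.

How it is judged:
By the outcome, as a careful person would: the job done as asked, in the order asked, and still so for the second after the job is handed in, with the robot touching nothing.
It also fails if it takes over 48 s, if anything falls off the work surface, if the arm or the gripper's body presses on something with over 40 N, if the wrist force passes 120 N, or if a joint passes its speed limit or range.

## Working session

There is one attempt and no reset: what is moved stays moved. The work goes in short steps, each a Python script; the robot and the scene stay as the last script left them, time stands still between calls to the robot, and variables do not carry over. Pictures are saved under pics/ and viewed, at most 10 in all, crops included, and the job is handed in when it is done.

```bash
mkdir -p pics; ls; python3 - <<'E'
from station import bot,monitor,viewer
import cv2,numpy as np
for n in ("scene","top","wrist"):
    c=viewer.calibration(n); print(n,{k:np.round(v,4).tolist() for k,v in c.items()})
    cv2.imwrite(f"pics/{n}0.png",viewer.grab_frame(n)[:,:,::-1])
print(monitor.get_obs(),bot.grasp_offset)
E
```

```text
pics
scene {'vertical_fov': 56.3925, 'cx': 317.0249, 'cy': 196.3346, 'R': [[0.7714, 0.6362, -0.0116], [0.3735, -0.4675, -0.8012], [-0.5152, 0.6137, -0.5983]], 't': [-418.8439, -130.5274, 1316.4714]}
top {'vertical_fov': 56.8491, 'cx': 320.7617, 'cy': 205.9694, 'R': [[-0.0217, -0.9996, 0.0183], [-0.9959, 0.02, -0.0883], [0.0879, -0.0201, -0.9959]], 't': [-22.6653, 553.2623, 1236.4142]}
wrist {'vertical_fov': 64.0921, 'cx': 315.8752, 'cy': 197.3998, 'R': [[-0.3153, 0.949, 0.0019], [0.9073, 0.3009, 0.2939], [0.2783, 0.0944, -0.9558]], 't': [672.3597, -36.3913, 391.7195]}
{'clock': 0.15, 'joint_positions': array([-9.61854881e-01,  3.59201026e-01,  1.13001970e-02, -2.15603052e-04,
       -1.22411072e+00, -2.88105708e-01]), 'dq': array([ 0.00041294, -0.00144218,  0.00219871,  0.00047326, -0.00114103,
       -0.00189158]), 'effort': array([-1.20332425e-03, -5.83273172e+01,  2.93288541e+01,  7.00113952e+00,
        8.77188082e-03, -1.21895928e-04]), 'ee_pos': array([ 212.72500126, -640.23109509,  225.87218712]), 'eef_rot': array([-1.72142438e-04, -1.59694475e-01,  9.87166296e-01,  5.91466715e-04]), 'contact_force': array([0.18826572, 0.55207292, 0.07951772]), 'ft_torque': array([-0.02822902, -0.04847592, -0.00430701]), 'grip_force': 0.0, 'finger_gap': 1.0012100930848402} 18.8
```

View pics/scene0.png

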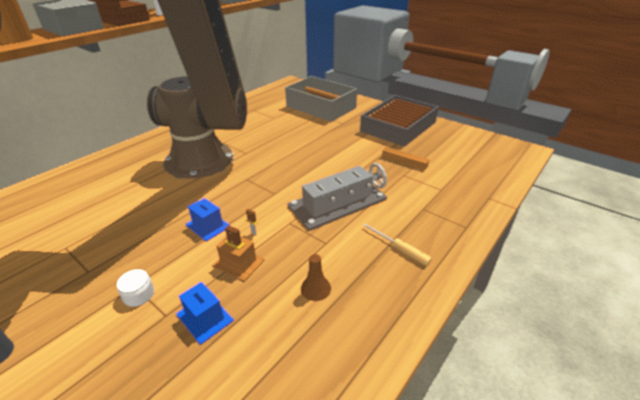

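View pics/top0.png

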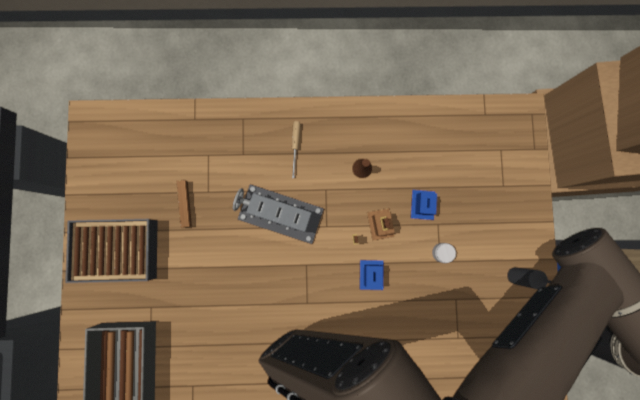

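The scene picture shows the large feeler at (235,238) in the brown stand. A smaller look-alike stands beside it at (251,220), and there are two blue stand look-alikes at (205,215) and (202,308). In the top view the brown stand is at (380,223) and the gib block at (280,213), with its handwheel at (241,200), so the block's +y points left. Next come closer views from the wrist camera.

```bash
cat > h.py <<'E'
from station import bot,kinematics,monitor,viewer,close_job
import cv2,numpy as np
from scipy.spatial.transform import Rotation as Rn
def cam(n):
    c=dict(viewer.calibration(n)); c['f']=200/np.tan(np.radians(c['vertical_fov'])/2)
    c['R']=np.array(c['R']);c['t']=np.array(c['t']); return c
def ray(c,px):
    d=c['R'].T@np.array([(px[0]-c['cx'])/c['f'],(px[1]-c['cy'])/c['f'],1]); return -c['R'].T@c['t'],d/np.linalg.norm(d)
def onz(c,px,z):
    o,d=ray(c,px); return o+d*(z-o[2])/d[2]
def proj(c,X):
    p=np.atleast_2d(X)@c['R'].T+c['t']; return p[:,:2]/p[:,2:]*c['f']+[c['cx'],c['cy']]
def tri(obs):
    A=np.zeros((3,3));b=np.zeros(3)
    for c,px in obs:
        o,d=ray(c,px);P=np.eye(3)-np.outer(d,d);A+=P;b+=P@o
    X=np.linalg.solve(A,b); return X,[np.round(proj(c,X)[0]-px,1) for c,px in obs]
def quat(yaw):  # tool down, tool y axis at world angle yaw
    y=np.array([np.cos(yaw),np.sin(yaw),0]);z=np.array([0,0,-1.]);x=np.cross(y,z)
    return Rn.from_matrix(np.c_[x,y,z]).as_quat(scalar_first=True)
E
python3 - <<'E'
from h import *
import pickle
c=cam("top")
for n,p,z in (("stand",(380,223),66),("small",(360,239),60),("block",(280,213),80),("wheel",(241,200),60),("bell",(362,168),0),("tin",(445,253),50)): print(n,onz(c,p,z).round())
w=cam("wrist");o=monitor.get_obs();Rt=Rn.from_quat(o['eef_rot'],scalar_first=True)
print("cam in tool",Rt.inv().apply(-w['R'].T@w['t']-o['ee_pos']).round(),Rt.inv().apply(w['R'].T).round(2).tolist(), Rt.as_matrix().round(2).tolist())
E
```

```text
stand [ 489. -227.   66.]
small [ 438. -161.   60.]
block [528. 100.  80.]
wheel [575. 230.  60.]
bell [ 686. -183.    0.]
tin [ 385. -444.   50.]
cam in tool [  80.    2. -158.] [[0.01, 0.96, -0.28], [-1.0, -0.01, -0.09], [-0.09, 0.28, 0.96]] [[-0.95, -0.32, -0.0], [-0.32, 0.95, 0.0], [0.0, 0.0, -1.0]]
```

```bash
python3 - <<'E'
from h import *
import pickle
D={}
def shot(k,p,yaw):
    bot.move_ptp(p,quat(yaw)); c=cam("wrist"); im=viewer.grab_frame("wrist")[:,:,::-1]
    D[k]=(c,im.copy())
shot('s1',[500,-260,250],1.7); shot('s2',[470,-150,250],1.7)
shot('b1',[520,50,260],1.7); shot('b2',[520,160,260],1.7)
pickle.dump(D,open('d.pkl','wb'))
im=np.vstack([np.hstack([D['s1'][1],D['s2'][1]]),np.hstack([D['b1'][1],D['b2'][1]])])
cv2.imwrite("pics/quad.png",cv2.resize(im,(800,500),interpolation=cv2.INTER_AREA))
print(monitor.get_obs()['clock'])
E
```

```text
3.9833
```

View pics/quad.png

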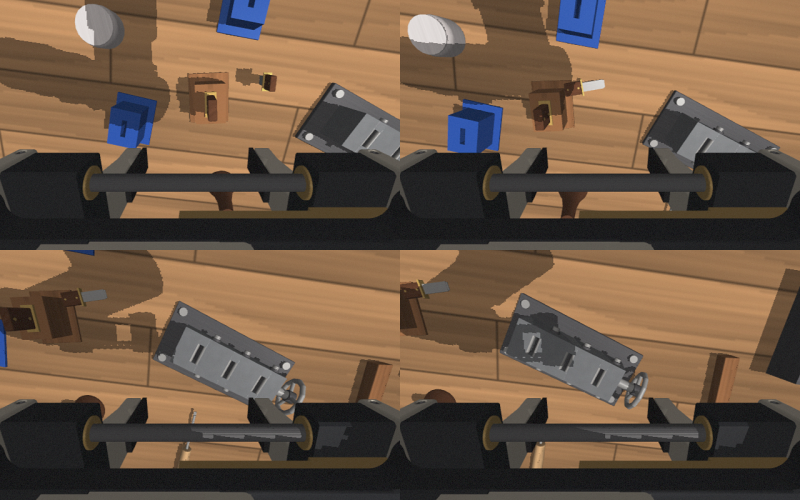

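```bash
python3 - <<'E'
from h import *
import pickle
D=pickle.load(open('d.pkl','rb'))
def crop(k,x,y,w,h,s):
    im=cv2.resize(D[k][1][y:y+h,x:x+w],None,fx=s,fy=s,interpolation=cv2.INTER_CUBIC)
    for i in range(0,w,20): cv2.putText(im,str(x+i),(i*s,8),0,.3,(255,255,255));cv2.line(im,(i*s,9),(i*s,14),(255,255,255))
    for i in range(20,h,20): cv2.putText(im,str(y+i),(0,i*s),0,.3,(255,255,255))
    return im
cv2.imwrite("pics/st.png",np.vstack([crop('s1',290,105,180,98,3),crop('s2',200,115,180,98,3)]))
cv2.imwrite("pics/bl.png",np.hstack([crop('b1',240,75,200,250,2),crop('b2',155,60,200,250,2)])) if 0 else cv2.imwrite("pics/bl.png",np.vstack([crop('b1',240,75,260,145,2),crop('b2',155,60,260,145,2)]))
E
```

```text
(no output)
```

View pics/st.png

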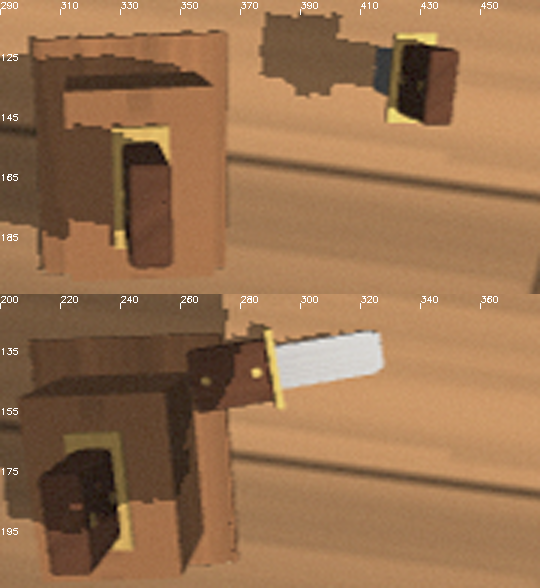

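View pics/bl.png

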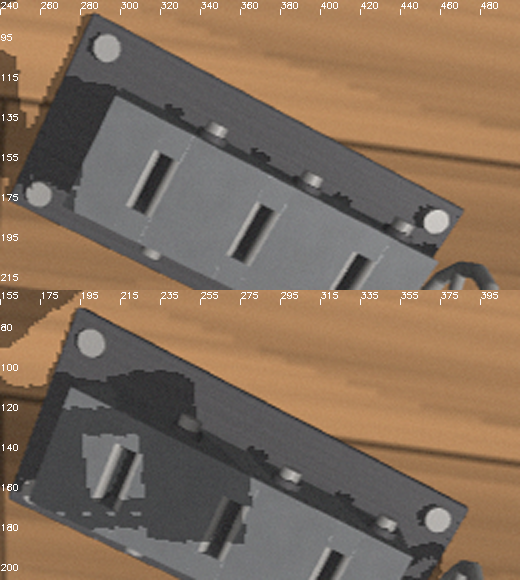

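The crop shows one large feeler in the brown stand: handle top (340,177), brass collar (337,168) in the s1 view. The small one stands free at (435,132). The large one, in the brown stand, fits the description. In b1 the gap mouths are at (315,166) and (367,191), with the block's rear edge running from (297,123) to (458,205). Next I'll triangulate and fit poses.

```bash
python3 - <<'E'
from h import *
import pickle
from scipy.optimize import least_squares
D=pickle.load(open('d.pkl','rb'))
c={k:v[0] for k,v in D.items()}
for n,a,b,A,B in (("collarTR",'s1','s2',(346,147.3),(239.7,161.3)),("collarTL",'s1','s2',(327.7,147.7),(221.7,161.7)),
 ("blkBL",'b1','b2',(297.5,123),(190,109)),("blkBR",'b1','b2',(458.5,205.5),(360,192.5)),("blkFL",'b1','b2',(277.5,181),(170,167.5)),
 ("gap1",'b1','b2',(315,166),(213.5,152)),("gap2",'b1','b2',(367.5,191.5),(265.5,180))):
    X,r=tri([(c[a],A),(c[b],B)]); print(n,X.round(1),r)
def fit(obs,x0,name):
    # obs: (cam, local pt, px); pose x,y,yaw,dz
    def res(p):
        R=Rn.from_euler('z',p[2]).as_matrix(); return np.concatenate([proj(c[k],R@np.array(L)+[p[0],p[1],p[3]])[0]-px for k,L,px in obs])
    s=least_squares(res,x0,loss='soft_l1'); print(name,s.x.round(3),s.fun.reshape(-1,2).round(1).tolist()); return s.x
# feeler/stand: local image-up = -x(world) ; use local x ~ world x
S=[('s1',(-22,10,70),(346,147.3)),('s1',(-22,-10,70),(327.7,147.7)),('s1',(22,-10,70),(328,187.7)),
 ('s2',(-22,10,70),(239.7,161.3)),('s2',(-22,-10,70),(221.7,161.7)),('s2',(22,10,70),(243.7,200.3)),('s1',(17,7,114),(347.3,193.7)),('s1',(17,-7,114),(333.3,193.7)),
 ('s1',(-50,-40,6),(301,117.5)),('s1',(-50,40,6),(365.5,115.3)),('s2',(50,40,6),(279.3,204.7))]
f=fit(S,[489,-227,0,0],"stand")
B=[('b1',(-33,-100,80),(297.5,123)),('b1',(-33,100,80),(458.5,205.5)),('b1',(33,-100,80),(277.5,181)),
 ('b2',(-33,-100,80),(190,109)),('b2',(-33,100,80),(360,192.5)),('b2',(33,-100,80),(170,167.5)),
 ('b1',(0,-62,80),(315,166)),('b1',(0,0,80),(367.5,191.5)),('b2',(0,-62,80),(213.5,152)),('b2',(0,0,80),(265.5,180))]
b=fit(B,[528,100,-.4,0],"block")
np.save('pose.npy',[f,b])
for yaw in (f[2]+np.pi/2,):
  for z in (250,75):
    print(kinematics.inverse_kinematics([f[0],f[1],z],quat(yaw)))
R=Rn.from_euler('z',b[2])
for y in (-62,0,62):
    g=R.apply([0,y,0])+[b[0],b[1],0];print(g.round(1),kinematics.inverse_kinematics([g[0],g[1],250],quat(b[2]+np.pi/2)))
print(proj(cam('top'),[R.apply([0,146,60])+[b[0],b[1],0]]))
# block yaw by wheel check printed above
E
```

```text
collarTR [ 463.8 -231.4   69.5] [array([0., 0.]), array([-0., -0.])]
collarTL [ 466.7 -250.6   69.5] [array([0. , 0.1]), array([-0. , -0.1])]
blkBL [465.7  25.   80.2] [array([-0. ,  0.1]), array([ 0. , -0.1])]
blkBR [530.5 211.3  83. ] [array([ 0. , -0.3]), array([-0. ,  0.3])]
blkFL [525.2  11.8  97. ] [array([-0.,  0.]), array([ 0., -0.])]
gap1 [508.4  48.8  75.1] [array([ 0.1, -0.5]), array([-0.1,  0.5])]
gap2 [527.8 108.3  86.3] [array([-0.1,  0.6]), array([ 0.1, -0.7])]
stand [ 4.86687e+02 -2.37543e+02  1.61000e-01 -1.14200e+00] [[0.2, -0.4], [-0.4, -0.2], [0.2, -0.1], [0.4, -0.5], [-0.2, -0.3], [0.3, -0.5], [0.1, 0.4], [-0.4, 0.8], [-0.4, 0.4], [0.4, 0.4], [-0.4, 0.0]]
block [ 5.29928e+02  1.08405e+02 -3.33000e-01 -1.70400e+00] [[-0.3, 0.3], [0.1, -0.7], [-6.3, -2.3], [0.4, 0.1], [1.4, 0.2], [-0.6, -1.6], [0.8, 1.4], [-1.4, 0.5], [-0.0, 2.3], [1.1, -0.5]]
[-0.09205162  0.12378279 -0.24647416  0.         -1.20053937 -1.31749075]
[-0.09205162  0.2915278  -0.47621137  0.         -0.80305715 -1.31749075]
[509.7  49.8   0. ] [ 0.48129249  0.07292307 -0.30429444  0.         -1.19357882 -2.38471379]
[529.9 108.4   0. ] [ 0.56425957  0.12265389 -0.24779621  0.         -1.20034623 -2.46768087]
[550.2 167.    0. ] [ 0.63481944  0.18029781 -0.17807305  0.         -1.21242547 -2.53824074]
[[236.00455878 199.2179253 ]]
```

```bash
python3 - <<'E'
from h import *
import pickle
D=pickle.load(open('d.pkl','rb')); c={k:v[0] for k,v in D.items()}
print("small top",tri([(c['s1'],(437,133)),(c['s2'],(265,143))]))
f,b=np.load('pose.npy'); q=quat(f[2]+np.pi/2)
bot.move_ptp([f[0],f[1],170],q); bot.move_straight([f[0],f[1],74],speed=120)
print(monitor.get_obs()['ee_pos'],monitor.get_obs()['contact_force'])
bot.close(40); o=monitor.get_obs(); print(o['finger_gap']*88,o['grip_force'],o['ee_pos'],o['contact_force'])
bot.move_straight([f[0],f[1],160],speed=120)
o=monitor.get_obs(); print(o['finger_gap']*88,o['contact_force'],o['clock'])
# look at the block from nearer the base, camera aligned with it
qb=quat(b[2]+np.pi/2); R=Rn.from_euler('z',b[2])
p=R.apply([-75,-15,0])+[b[0],b[1],215]
bot.move_ptp(p,qb); cw=cam('wrist'); im=viewer.grab_frame('wrist')[:,:,::-1].copy()
D['b3']=(cw,im); cv2.imwrite('pics/b3.png',im); pickle.dump(D,open('d.pkl','wb')); print(monitor.get_obs()['clock'])
E
```

```text
small top (array([ 426.33200371, -188.06502606,  193.4621023 ]), [array([ 0. , -6.6]), array([0.5, 6.4])])
[ 487.29021272 -237.51179602   74.60358535] [ 0.00287356 -0.49514442  0.2362636 ]
14.137412538804448 39.99991714954376 [ 486.67836423 -237.55891186   73.99014603] [ 0.68570419 -0.95978481 -0.18907215]
13.805877772648323 [ 0.84998037  0.04097558 -0.79603335] 8.4667
9.875
```

View pics/b3.png

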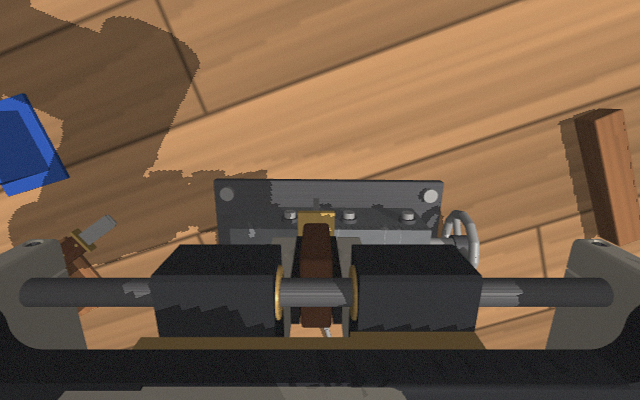

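The b3 picture shows the blade clamped by its handle at (317,275). The block's near foot corners are at (215,180) and (442,181), and the held blade hides the gaps. I'll refit the block using the foot corners too.

```bash
python3 - <<'E'
from h import *
import pickle
from scipy.optimize import least_squares
D=pickle.load(open('d.pkl','rb')); c={k:v[0] for k,v in D.items()}
B=[('b1',(-33,-100,80),(297.5,123)),('b1',(-33,100,80),(458.5,205.5)),
 ('b2',(-33,-100,80),(190,109)),('b2',(-33,100,80),(360,192.5)),('b2',(33,-100,80),(170,167.5)),
 ('b1',(0,-62,80),(315,166)),('b1',(0,0,80),(367.5,191.5)),('b2',(0,-62,80),(213.5,152)),('b2',(0,0,80),(265.5,180)),
 ('b3',(-65,-135,12),(215,180)),('b3',(-65,135,12),(442,181)),
 ('b1',(-65,-135,12),(286,81.5)),('b1',(-65,135,12),(471,180)),('b2',(-65,-135,12),(195,69)),('b2',(-65,135,12),(388.5,169)),('b2',(65,-135,12),(160,162.5)),('b1',(65,-135,12),(247.5,175))]
for fr in (1,0):
    def res(p):
        R=Rn.from_euler('z',p[2]).as_matrix(); return np.concatenate([proj(c[k],R@np.array(L)+[p[0],p[1],fr*p[3]])[0]-px for k,L,px in B])
    s=least_squares(res,[530,108,-.33,0],loss='soft_l1'); print(s.x.round(3))
    for (k,L,_),r in zip(B,s.fun.reshape(-1,2)): print(k,L,r.round(1),end='; ')
    print()
f,b=np.load('pose.npy'); np.save('pose.npy',[f,s.x])
p=s.x; im=[]
R=Rn.from_euler('z',p[2]).as_matrix()
for k,(x,y) in (('b1',(240,75)),('b2',(155,60))):
    a=cv2.resize(D[k][1][y:y+160,x:x+260],None,fx=3,fy=3,interpolation=cv2.INTER_CUBIC)[:300]
    for g in (-62,0,62):
        q=np.array([[sx*17,g+sy*3.5,80] for sx,sy in((-1,-1),(1,-1),(1,1),(-1,1))])@R.T+[p[0],p[1],0]
        cv2.polylines(a,[((proj(c[k],q)-[x,y]+.5)*3).astype(int)],True,(0,255,0))
    im.append(a)
cv2.imwrite('pics/ov.png',np.vstack(im))
E
```

```text
[ 5.30333e+02  1.08013e+02 -3.40000e-01 -4.68200e+00]
b1 (-33, -100, 80) [-0.  -0.1]; b1 (-33, 100, 80) [-1.6 -0.6]; b2 (-33, -100, 80) [ 1.5 -0.1]; b2 (-33, 100, 80) [0.5 0.3]; b2 (33, -100, 80) [ 0.3 -2.5]; b1 (0, -62, 80) [0.6 0.8]; b1 (0, 0, 80) [-2.2  0. ]; b2 (0, -62, 80) [0.6 1.8]; b2 (0, 0, 80) [ 1.1 -0.9]; b3 (-65, -135, 12) [-1.3 -0.2]; b3 (-65, 135, 12) [1.  0.5]; b1 (-65, -135, 12) [ 0.1 -0.1]; b1 (-65, 135, 12) [-0.  -0.5]; b2 (-65, -135, 12) [-0.6 -0.2]; b2 (-65, 135, 12) [ 0.3 -0. ]; b2 (65, -135, 12) [-0.7  1.9]; b1 (65, -135, 12) [-3.7  0.1]; 
[ 5.29573e+02  1.08426e+02 -3.38000e-01  0.00000e+00]
b1 (-33, -100, 80) [ 0.1 -0.3]; b1 (-33, 100, 80) [0.7 0. ]; b2 (-33, -100, 80) [ 0.1 -0.6]; b2 (-33, 100, 80) [1.5 0.8]; b2 (33, -100, 80) [-1.3 -2.2]; b1 (0, -62, 80) [1.1 1.1]; b1 (0, 0, 80) [-1.1  0.6]; b2 (0, -62, 80) [-0.4  1.9]; b2 (0, 0, 80) [ 0.9 -0.5]; b3 (-65, -135, 12) [-2.5  0.2]; b3 (-65, 135, 12) [2.7 0.7]; b1 (-65, -135, 12) [ 0.  -0.8]; b1 (-65, 135, 12) [ 2.1 -0.3]; b2 (-65, -135, 12) [-1.8 -1.1]; b2 (-65, 135, 12) [1.6 0. ]; b2 (65, -135, 12) [-2.1  2.2]; b1 (65, -135, 12) [-4.1  0.5];
```

View pics/ov.png

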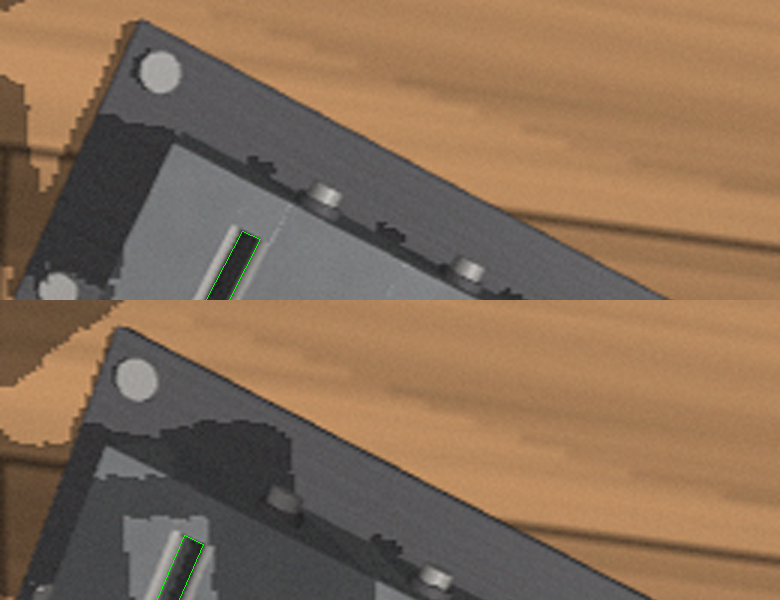

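The overlaid outline matches the dark gap to within about 1 px in both views. I'll probe the right gap first.

```bash
cat >> h.py <<'E'
f,b=np.load('pose.npy'); RB=Rn.from_euler('z',b[2]); QB=quat(b[2]+np.pi/2); DZ=148.
def force(n=4):
    F=[]
    for _ in range(n): F.append(monitor.get_obs()['contact_force']); bot.wait(.01)
    return RB.inv().apply(np.mean(F,0))   # block axes
def at(gy,dx,dy,d): return RB.apply([dx,gy+dy,0])+[b[0],b[1],DZ-d]
def probe(gy,dmax=26,dy=-.7,dx=0.,step=1.5,lim=18,start=6,tare=None):
    """lower the blade to depth dmax, giving way sideways; returns dx,dy,depth,tare"""
    if tare is None: bot.wait(.1); tare=force(8)
    bot.move_straight(at(gy,dx,dy,start),speed=60); d=start
    while True:
        F=force()-tare; o=monitor.get_obs(); print(f"d {d:.1f} act {DZ-o['ee_pos'][2]:.1f} dy {dy:.2f} F",F.round(1),f"gap {o['finger_gap']*88:.1f} t {o['clock']:.2f}")
        if abs(F[2])>lim or abs(F[1])>15 or d>=dmax: return dx,dy,d,tare
        dy+=np.clip(.08*F[1],-.4,.4) if abs(F[1])>.8 else 0
        dx+=np.clip(.08*F[0],-.4,.4) if abs(F[0])>1.5 else 0
        d=min(d+step,dmax); bot.move_straight(at(gy,dx,dy,d),speed=25)
E
python3 - <<'E'
from h import *
g=-62
bot.move_ptp(at(g,0,-.7,-15),QB); r=probe(g)
bot.move_straight(at(g,r[0],r[1],-15),speed=100); print(monitor.get_obs()['clock'],force()-r[3])
E
```

```text
d 6.0 act 6.1 dy -0.70 F [-0.1 -0.5 -0.1] gap 13.9 t 11.07
d 7.5 act 7.4 dy -0.70 F [ 0.1  0.5 -0.8] gap 13.9 t 11.35
d 9.0 act 9.0 dy -0.70 F [-0.3 -0.4  0.1] gap 14.1 t 11.63
d 10.5 act 10.5 dy -0.70 F [-0.  -1.7  0.3] gap 13.7 t 11.92
d 12.0 act 12.0 dy -0.84 F [ 0.8 -3.6  2.7] gap 14.0 t 12.20
d 13.5 act 13.4 dy -1.13 F [ 0.9 -4.9  4.1] gap 14.2 t 12.48
d 15.0 act 14.9 dy -1.52 F [ 1.3 -5.1  4.3] gap 14.1 t 12.77
d 16.5 act 16.4 dy -1.92 F [ 1.4 -5.   3.8] gap 14.1 t 13.05
d 18.0 act 17.9 dy -2.32 F [ 1.6 -5.1  3.8] gap 14.1 t 13.33
d 19.5 act 19.7 dy -2.72 F [ 2.4 -3.8 -0.2] gap 13.9 t 13.62
d 21.0 act 21.0 dy -3.02 F [ 1.5 -3.   2.3] gap 13.8 t 13.90
d 22.5 act 22.2 dy -3.26 F [ 0.9 -1.9  4.9] gap 13.7 t 14.18
d 24.0 act 23.8 dy -3.41 F [ 1.8 -0.7  3.9] gap 13.8 t 14.47
d 25.5 act 25.5 dy -3.41 F [1.8 0.7 2.5] gap 14.0 t 14.75
d 26.0 act 25.9 dy -3.41 F [0.4 1.8 4.7] gap 13.7 t 15.03
15.5917 [0.01485501 0.51797857 0.006737  ]
```

The right gap yields 4–5 N with a sprung side push of about 5 N and no dead stop, which fits the well-set one. I'll confirm by trying the other two.

```bash
python3 - <<'E'
from h import *
for g in (0,62):
    bot.move_straight(at(g,0,-2,-15),speed=120); r=probe(g,dmax=25,dy=-2,step=2)
    bot.move_straight(at(g,r[0],r[1],-15),speed=100); print(g,monitor.get_obs()['clock'],force()-r[3])
E
```

```text
d 6.0 act 6.2 dy -2.00 F [ 0.2  0.3 -0.1] gap 13.8 t 17.00
d 8.0 act 7.9 dy -2.00 F [0.6 0.4 0.1] gap 13.7 t 17.28
d 10.0 act 10.0 dy -2.00 F [ 0.2 -0.2 -0.1] gap 13.6 t 17.57
d 12.0 act 12.1 dy -2.00 F [ 0.8 -0.3 -0.4] gap 13.8 t 17.85
d 14.0 act 14.1 dy -2.00 F [ 1.2 -2.5  1.5] gap 13.9 t 18.13
d 16.0 act 15.7 dy -2.20 F [ 1.4 -4.4  5.4] gap 13.9 t 18.42
d 18.0 act 16.3 dy -2.55 F [-1.9 -5.6 16.4] gap 14.2 t 18.70
d 20.0 act 16.8 dy -2.95 F [-3.7 -6.4 26.2] gap 14.0 t 18.98
0 19.4833 [ 0.33184841 -0.10179495  0.09256106]
d 6.0 act 6.2 dy -2.00 F [-0.1 -0.2 -0.2] gap 14.1 t 20.89
d 8.0 act 7.9 dy -2.00 F [-0.3  0.2 -0.6] gap 13.8 t 21.18
d 10.0 act 10.1 dy -2.00 F [ 0.  -0.  -0.1] gap 13.9 t 21.46
d 12.0 act 12.1 dy -2.00 F [ 0.4  0.3 -0.1] gap 13.7 t 21.74
d 14.0 act 14.1 dy -2.00 F [ 0.1  0.4 -0.3] gap 13.7 t 22.02
d 16.0 act 16.1 dy -2.00 F [-0.2 -0.  -0.2] gap 13.9 t 22.31
d 18.0 act 18.1 dy -2.00 F [-0.2 -0.2 -0.8] gap 13.7 t 22.59
d 20.0 act 20.1 dy -2.00 F [ 0.4  0.  -0.8] gap 13.9 t 22.88
d 22.0 act 22.1 dy -2.00 F [ 0.4 -0.  -0.6] gap 13.9 t 23.16
d 24.0 act 24.1 dy -2.00 F [ 0.1  0.2 -0.5] gap 14.1 t 23.44
d 25.0 act 25.0 dy -2.00 F [ 0.1 -0.1  0. ] gap 14.1 t 23.73
62 24.275 [ 0.06506728 -0.43957522 -0.97272544]
```

Middle is tight (26 N, stopped at about 17 mm) and left is slack (about 0 N). The right-hand gap is the right one, so I'll insert there to 40 mm and check before letting go.

```bash
python3 - <<'E'
from h import *
import pickle
g=-62
bot.move_ptp(at(g,0,-2.5,-15),QB)
im0=viewer.grab_frame('wrist')[:,:,::-1].copy()
r=probe(g,dmax=40,dy=-2.5,step=2,start=8); np.save('r.npy',r[:3])
im=viewer.grab_frame('wrist')[:,:,::-1].copy(); sc=viewer.grab_frame('scene')[:,:,::-1].copy()
D=pickle.load(open('d.pkl','rb')); b3=D['b3'][1]
f1=lambda i:cv2.resize(i[190:340,250:383],None,fx=2,fy=2)
a=np.hstack([f1(b3),f1(im0),f1(im)])
c=cv2.resize(sc[160:235,270:400],None,fx=4,fy=4,interpolation=cv2.INTER_CUBIC)
c=np.hstack([c,np.zeros((300,a.shape[1]-c.shape[1],3),np.uint8)])
cv2.imwrite('pics/ins.png',np.vstack([a,c])); print(monitor.get_obs()['ee_pos'],monitor.get_obs()['clock'])
E
```

```text
d 8.0 act 8.1 dy -2.50 F [-0.6 -0.   0.5] gap 14.1 t 25.66
d 10.0 act 9.9 dy -2.50 F [ 0.4  0.3 -0.4] gap 13.8 t 25.94
d 12.0 act 12.0 dy -2.50 F [-0.1 -0.5  0.5] gap 14.1 t 26.23
d 14.0 act 14.1 dy -2.50 F [ 0.3 -0.6  0.2] gap 14.0 t 26.51
d 16.0 act 15.9 dy -2.50 F [ 1.3 -2.7  2.4] gap 14.0 t 26.79
d 18.0 act 17.7 dy -2.72 F [ 1.5 -3.5  4.3] gap 13.8 t 27.07
d 20.0 act 20.1 dy -3.00 F [ 3.2 -2.1  0.3] gap 14.1 t 27.36
d 22.0 act 21.9 dy -3.17 F [ 1.9 -1.5  3.6] gap 14.0 t 27.64
d 24.0 act 24.0 dy -3.29 F [ 2.8 -0.4  1.1] gap 13.8 t 27.93
d 26.0 act 26.0 dy -3.29 F [2.2 1.5 2.5] gap 13.8 t 28.21
d 28.0 act 28.0 dy -3.17 F [1.9 1.5 3. ] gap 13.6 t 28.49
d 30.0 act 30.1 dy -3.05 F [1.8 1.2 2.8] gap 14.1 t 28.77
d 32.0 act 32.1 dy -2.96 F [1.1 1.5 2.4] gap 14.3 t 29.06
d 34.0 act 34.1 dy -2.84 F [2.  0.5 2.3] gap 13.7 t 29.34
d 36.0 act 36.1 dy -2.84 F [1.7 0.9 2.2] gap 14.0 t 29.62
d 38.0 act 38.1 dy -2.77 F [ 1.4 -0.1  2.2] gap 13.8 t 29.91
d 40.0 act 40.2 dy -2.77 F [1.7 0.  1.8] gap 13.8 t 30.19
[509.35749093  46.73201531 107.82795595] 30.2917
```

View pics/ins.png

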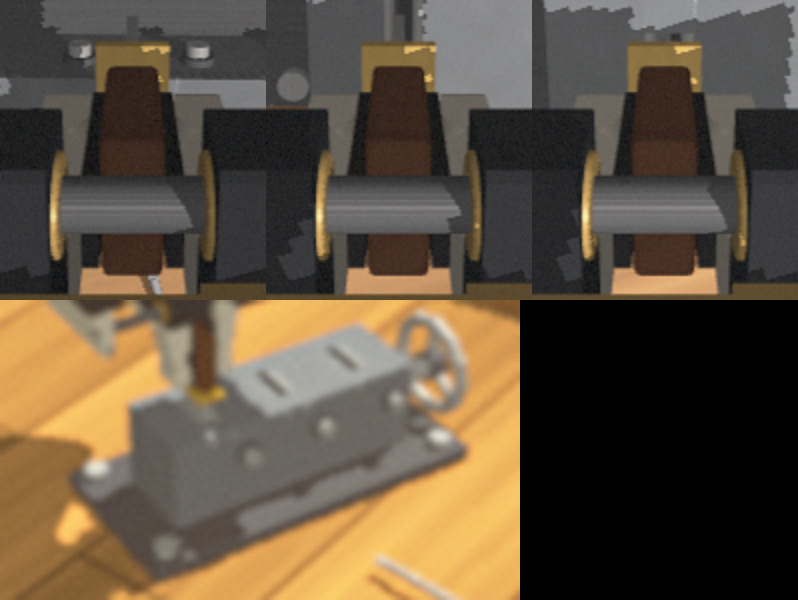

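The collar sits at the same place in the grip in all three wrist crops, about row 43, so the blade has not slipped. In the scene picture the collar stands clear above the block at about (321,184). I'll check its height, then release and retract.

```bash
python3 - <<'E'
from h import *
c=cam('scene'); e=monitor.get_obs()['ee_pos']
print("collar px if z=92,102,112:",proj(c,[[e[0],e[1],z] for z in (92,102,112)]).round(1).tolist(),"seen 321,184")
bot.release(); bot.wait(.2)
bot.move_straight([e[0],e[1],230],speed=100)
back=RB.apply([-90,-62,0])+[b[0],b[1],230]; bot.move_straight(back,speed=150)
cw=cam('wrist'); w=viewer.grab_frame('wrist')[:,:,::-1]; s=viewer.grab_frame('scene')[:,:,::-1]
cw2=cw; T=np.array([e[0],e[1],0])
for n,cc in (('scene',c),('wrist',cw)): print(n,"collar top",proj(cc,T+[0,0,104]).round(),"handle top",proj(cc,T+[0,0,148]).round())
S=cv2.resize(s[140:240,270:400],(400,300),interpolation=cv2.INTER_CUBIC)
cv2.imwrite('pics/fin.png',np.hstack([S,cv2.resize(w,(400,250))[:300] if 0 else cv2.copyMakeBorder(cv2.resize(w,(400,250)),0,50,0,0,0)]))
print(monitor.get_obs()['clock'],monitor.get_obs()['finger_gap'])
E
```

```text
collar px if z=92,102,112: [[318.0, 183.3], [318.0, 180.3], [317.9, 177.3]] seen 321,184
scene collar top [[318. 180.]] handle top [[318. 166.]]
wrist collar top [[311. 278.]] handle top [[311. 305.]]
33.9917 1.0039142780423278
```

View pics/fin.png

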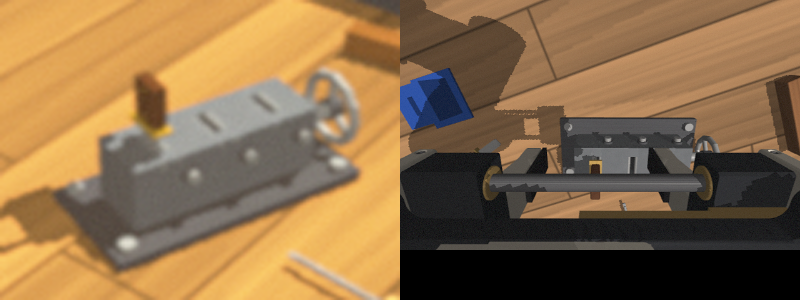

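The picture shows the blade standing upright in the right-hand gap with the gripper clear. Its handle top is at about (319,165) against a predicted (318,166), and its collar is above the block at about (319,182). That matches a depth of about 40 mm, so I'm handing in.

```bash
python3 -c "
from station import close_job
print(close_job())"
```

```text
the job is handed in; nothing more can be done
None
```

The feeler blade stands upright and released in the right gap (y = -62), about 40 mm deep; by feel the middle gap was tight and the left one slack, and the job was handed in at about 34 s.

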